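# Load a ring gauge and start the slanted clamp screw

## Robot

A 6-joint arm with a two-finger parallel gripper is mounted at the origin on the work surface. World frame = base frame: x ahead of the robot, y to its left, z up, the work surface at z = 0. Lengths are in m, angles in rad, forces in N, time in s.
With the tool pointing down it reaches from about 0.275 to 0.85 m from the base axis. Payload 5.2 kg.
Tool frame: the origin (TCP) lies at the very end of the fingers, on their centre line; the grasp point (between the pads) lies 19 mm behind it; z points along the fingers, y is the line along which they close (so a half turn about z gives the same grasp; the last joint's range is limited). The gripper opens to 85 mm and grips with 20 to 120 N. Pads are 22 mm wide; open, the fingers measure 114 mm over their backs; the gripper's body (76 mm by 85 mm) begins 54 mm behind the grasp point. The pads swing forward as they close: fully open they stand 13 mm farther back than shut.
Start: joints at [-1.446, 0.259, 1.535, -0, 1.348, -0.203], TCP at [0.177, -0.521, 0.231] pointing down, gripper open.
Joint ranges: [-3.14, 3.14], [-0.91, 2.08], [0.19, 2.58], [-1.22, 4.36], [0.22, 2.71], [-3.12, 3.12]. Speed limits (rad/s): [2.57, 2.57, 3.14, 3.14, 3.14, 3.14].

## Interface

Orientations are given as [roll, pitch, yaw] about the fixed x, y, z axes, in that order (R = Rz(yaw) Ry(pitch) Rx(roll)).
In Python, from rig import robot gives the robot as it stands.
- The arm moves only by the shell command python3 -m crank 'ROWS' [FORCE]. ROWS is JSON, one flat list of numbers, 7 for each row, row after row: the shift along the tool's x, y, z as a fraction of full scale, then the turn, a rotation vector about the tool's x, y, z as a fraction of full scale, then the closure, from -1 (fully open) to 1 (shut), so that 0 is half open. A call has exactly 10 rows; each row is the pose to reach, as a shift and turn from the pose commanded when the call began, along the tool's axes at that moment; what a row does not reach only later rows make up. Full scale, the value 1, is 0.15 m for a shift and 45 degrees for a turn. A row lasts 1/8 s, in which the tool goes at most 62.5 mm and 10.7 degrees, less where a joint would pass 70% of its speed; a pose out of reach is approached as far as the arm can. A call with a number of a shift or a turn outside -1 to 1 is refused whole. A call with a gripper value outside its range is refused whole. The fingers move at their own pace and stop on an object; FORCE is the grip in N (left out, the last holds). Time passes only in rows, so rows that repeat a pose let the fingers close, or fill a call up. It gives the time, the measured TCP pose, the force, the opening and the grip force at its end, in the units of the state.
- robot.get_obs(): the state, without advancing time (a new reading comes with each control period).
- robot.snapshot(name): name is "scene" or "top" or "wrist"; returns a dict with "img" (420x560x3 uint8, red, green, blue), "camera_matrix" (3x3 intrinsics, pixels), "k1" (the pictures are not rectified: a ray, as slopes to the right and down, at radius r is drawn at 1 + k1 r^2 times it, then the intrinsics apply), "view" (4x4, takes a point from world to camera coordinates). Camera axes: x right, y down, z forward; pixel columns grow to the right and rows downward; lengths in m; the calibration is good to about 2 mm. A picture is of the moment at which its call begins. There is no depth.
- robot.hand_in(): hands the job in; it is judged then, once.
The state is a dict: "t": time; "joint_positions": joint angles; "joint_vel": joint speeds; "joint_efforts": joint torques, N m; "position": TCP position; "tool_rot": TCP orientation; "ft_force": force on the tool from outside, world axes, zero at the start; "ft_torque": the same for the moment, N m; "width": finger opening in m; "grip_force": force on a finger pad.
Only numpy, scipy, OpenCV 4.12 (cv2) and the standard library are available. Lean on these libraries where they do the work, as an engineer would, in place of code of your own. Each camera call takes 0.05 s, during which the arm holds its last target. There are 200 camera calls.

## Task

Set the dark steel ring gauge flat on the fixture's base plate, up against both brass pins, and let go of it. Then turn the black star knob backwards (anticlockwise, seen along its screw from above) until its thread clicks and the knob drops, and only then forwards (clockwise) until it is screwed home against its stop. Leave the ring in place, and leave the brass ring, the wooden case and the dial stand where they are.

Things in the scene. Friction and masses are not known exactly. Their poses are not given: they have to be found in the camera images.
- fixture: Fixed fixture: steel base plate 180 x 110 x 20 mm, origin at the centre of its underside, x from knob side to pin side. Two brass pins (8 mm dia., 16 mm above plate) at x 68.7, y +/-20 mm. A grey-green block (x -59 to -15, y +/-18, up to 82 mm above bench) carries the screw sleeve, 33 mm dia., in the x-z plane, leaning 35 deg from vertical, upper end towards -x.
- nest (a point): Point on the plate's top face (20 mm above the bench, 45 mm towards +x from the fixture's origin, same axes) where the centre of the ring gauge's underside lies when the ring touches both pins. The pins' centres are 31 mm from it, 40 degrees to either side of +x. The steel screw nose (10 mm dia.), coming down from the knob, ends about 10 mm short of the ring when all is home.
- ring_gauge: Loose dark steel ring gauge, outer diameter 54 mm, bore 30 mm, 24 mm high, about 0.3 kg, lying flat on the bench; origin at the centre of its underside, z up along its axis.
- knob_grip (a point): On the screw axis at mid-height of the black star knob. z is the screw axis, up out of the knob (35 deg from vertical, towards the fixture's -x); x turns with the knob, towards a lobe with a white mark. Six lobes, every 60 deg; opposite lobe ends are flat, 13 mm wide, 40 mm apart; lobes are 22 mm high (11 above and below this point). 20 mm (start) to 10 mm (home) of 18 mm shank shows below.
- knob_turn (a joint): Knob angle, rad: grows turning forwards (clockwise seen from above the knob). Starts at 0.3 to 1.0, thread uncaught; forwards from there it jams near 1.3. Turned back below about -0.3 it has passed the thread's end and can drop. Stops: -0.9 backwards and, thread caught, 2.3 forwards (home). Drag about 0.04 N m; it stays where it is left.
- knob_lift (a joint): Knob height along the screw, m: 0 at the start, about -0.0085 after the click, -0.0103 home (sinks 0.8 mm per rad forwards). A spring pulls it down with 2 to 3 N, so a firmly gripped knob does not drop by itself: once turned back far enough let go of it, or lower it along the screw.
- brass_ring: Loose brass ring, outer diameter 48 mm, 24 mm high; origin at the centre of its underside. Not to be disturbed.
- gauge_case: Loose wooden gauge case 70 (x) x 45 (y) x 26 mm high; origin at the centre of its underside. Not to be disturbed.
- dial_stand: Loose dial stand, 0.9 kg: blue base 60 (x) x 50 (y) x 45 mm, column 12 mm dia. up to 210 mm, arm at 185 mm height reaching 100 mm towards its +x with a 44 mm dial; origin at the centre of the base's underside. Not to be disturbed.
Mind the look-alikes: they are no part of the job. Several things have the shape of the ring_gauge; the one meant has the colours described above.

How it is judged:
On the way, in this order (a step that is already met when the one before it is completed fails the run):
1. the ring gauge lies flat in the nest against the pins, let go (horizontal distance between ring_gauge and nest below 0.004 m and z of ring_gauge in the frame of nest below 0.003 m and angle between ring_gauge's own z axis and vertical below 0.06 rad and contact force between the fingers and ring_gauge below 0.3 N), for 0.2 s.
2. the knob has been turned back until it clicked and dropped (value of joint knob_lift below -0.006 m and value of joint knob_turn below -0.1 rad), for 0.1 s.
3. the knob has been screwed forwards, nearly to its stop or onto it (value of joint knob_turn above 2 rad), for 0.1 s.
At the end, for the whole second after the job is handed in: The knob stands at more than 2.0 rad with its thread caught (at least 8 mm below its starting height); the ring gauge lies flat and at rest on the base plate within 4 mm of the place where it touches both pins (value of joint knob_turn above 2 rad and value of joint knob_lift below -0.008 m and horizontal distance between ring_gauge and nest below 0.004 m and z of ring_gauge in the frame of nest below 0.003 m and angle between ring_gauge's own z axis and vertical below 0.06 rad and linear speed of ring_gauge below 0.02 m/s).
It fails at once if the brass ring moved more than 15 mm (distance of brass_ring from where it was at the start of the episode above 0.015 m).
It fails at once if the wooden case moved more than 15 mm (distance of gauge_case from where it was at the start of the episode above 0.015 m).
It fails at once if the dial stand moved more than 15 mm or tipped (distance of dial_stand from where it was at the start of the episode above 0.015 m or angle between dial_stand's own z axis and vertical above 0.2 rad).
It also fails if it takes over 61 s, if anything falls off the work surface, if the arm or the gripper's body presses on something with over 40 N, if the wrist force passes 120 N, or if a joint passes its speed limit or range.

## Working session

There is one attempt and no reset: what is moved stays moved. The work goes in short steps, Python scripts to look and compute and a shell command to move; the robot and the scene stay as the last step left them, time stands still between calls to the robot, and variables do not carry over. Pictures are saved under pics/ and viewed, at most 10 in all, crops included, and the job is handed in when it is done.

```bash
ls; mkdir -p pics
python3 - <<'E'
from rig import robot
import cv2,pickle
S={}
for n in ("scene","top","wrist"):
    s=robot.snapshot(n);S[n]=s
    cv2.imwrite(f"pics/{n}0.png",s["img"][:,:,::-1])
    print(n,s["camera_matrix"].round(1).tolist(),s["k1"],s["view"].round(3).tolist())
pickle.dump(S,open("s0.pkl","wb"))
print(robot.get_obs())
E
```

```text
pics
scene [[483.9, 0.0, 273.4], [0.0, 483.9, 198.6], [0.0, 0.0, 1.0]] 0.04228626779462774 [[0.86, 0.51, -0.012, -0.368], [0.386, -0.666, -0.638, -0.204], [-0.333, 0.544, -0.77, 1.323], [0.0, 0.0, 0.0, 1.0]]
top [[386.9, 0.0, 280.6], [0.0, 386.9, 206.8], [0.0, 0.0, 1.0]] 0.015757083356220784 [[0.005, -1.0, -0.018, -0.104], [-0.986, -0.002, -0.165, 0.522], [0.165, 0.019, -0.986, 0.774], [0.0, 0.0, 0.0, 1.0]]
wrist [[304.2, 0.0, 280.4], [0.0, 304.2, 207.9], [0.0, 0.0, 1.0]] -0.04312147152419411 [[0.322, -0.947, -0.001, -0.55], [-0.906, -0.309, 0.29, -0.037], [-0.275, -0.092, -0.957, 0.38], [0.0, 0.0, 0.0, 1.0]]
{'t': 0.15, 'joint_positions': array([-1.44582950e+00,  2.59215613e-01,  1.53580649e+00,  1.56029607e-05,
        1.34797864e+00, -2.02818918e-01]), 'joint_vel': array([ 0.00042622, -0.00204448, -0.00437053,  0.00091869, -0.00014544,
       -0.00158549]), 'joint_efforts': array([-1.49772741e-04, -4.46394253e+01, -2.90814900e+01, -2.71420595e-04,
        8.13399442e-03, -4.78843162e-05]), 'position': array([ 0.17704007, -0.52032365,  0.23065423]), 'tool_rot': array([-3.14021649e+00, -2.98534387e-04,  3.27782077e-01]), 'ft_force': array([-0.54011776,  0.52339303, -0.16536165]), 'ft_torque': array([-0.00651455,  0.01776319, -0.0663229 ]), 'grip_force': 0.0, 'width': 0.08563536196383245}
```

View pics/top0.png

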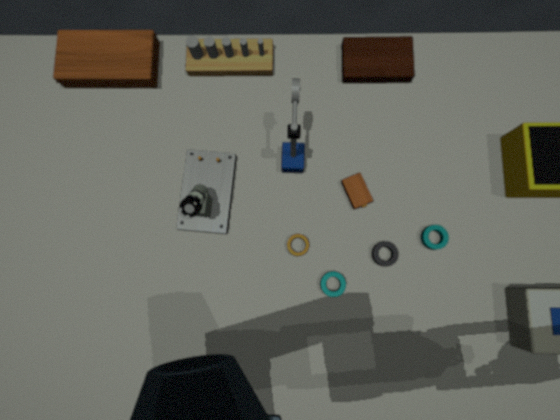

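View pics/scene0.png

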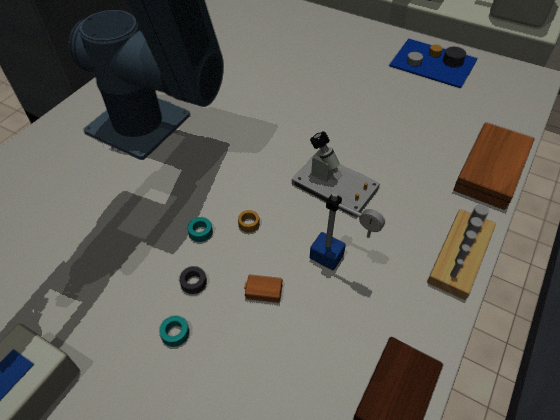

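The top view shows the dark ring at (385,253), teal look-alikes at (434,237) and (333,284), and the brass ring at (298,244). The fixture is around (207,190), with its pins at (200,158) and (219,160) and the knob at (190,205). The scene view has the dark ring at (193,279). Only the (385,253) ring is dark steel, which fits the description. I'll confirm it in a crop.

```bash
cat > h.py <<'E'
import numpy as np,cv2,pickle
from rig import robot
from scipy.spatial.transform import Rotation as R
def ray(s,uv):
    K=s["camera_matrix"];k=s["k1"];uv=np.atleast_2d(uv).astype(float)
    d=(uv-K[:2,2])/[K[0,0],K[1,1]];q=d.copy()
    for _ in range(8): q=d/(1+k*(q**2).sum(1,keepdims=True))
    V=s["view"];o=-V[:3,:3].T@V[:3,3]
    D=np.c_[q,np.ones(len(q))]@V[:3,:3];return o,D/np.linalg.norm(D,axis=1,keepdims=True)
def plane(s,uv,z):
    o,D=ray(s,uv);return o+D*((z-o[2])/D[:,2:])
def proj(s,P):
    V=s["view"];p=np.atleast_2d(P)@V[:3,:3].T+V[:3,3];q=p[:,:2]/p[:,2:]
    q=q*(1+s["k1"]*(q**2).sum(1,keepdims=True));K=s["camera_matrix"];return q*[K[0,0],K[1,1]]+K[:2,2]
def tri(pairs):
    A=0;b=0
    for s,uv in pairs:
        o,D=ray(s,uv);M=np.eye(3)-np.outer(D[0],D[0]);A=A+M;b=b+M@o
    return np.linalg.solve(A,b)
def blobs(mask,amin=5):
    n,l,st,c=cv2.connectedComponentsWithStats(mask.astype(np.uint8));return [(c[i].round(1),st[i].tolist()) for i in range(1,n) if st[i][4]>=amin]
def circle(P):
    A=np.c_[2*P,np.ones(len(P))];x=np.linalg.lstsq(A,(P**2).sum(1),rcond=None)[0];return x[:2],np.sqrt(x[2]+x[0]**2+x[1]**2)
def tool():
    o=robot.get_obs();return np.array(o["position"]),R.from_euler("xyz",o["tool_rot"]).as_matrix()
E
python3 - <<'E'
from h import *
S=pickle.load(open("s0.pkl","rb"))
t=S["top"]["img"];sc=S["scene"]["img"]
c=[cv2.resize(t[135:245,170:245],None,fx=4,fy=4,interpolation=3),cv2.resize(t[220:275,345:400],None,fx=4,fy=4,interpolation=3),cv2.resize(sc[120:220,285:390],None,fx=4,fy=4,interpolation=3)]
W=np.zeros((600,750,3),np.uint8)
W[:440,:300]=c[0];W[:220,310:530]=c[1];W[230-50:580,310:730]=c[2] if False else W[180:580,310:730]
W[200:600,310:730]=c[2]
cv2.imwrite("pics/c1.png",W[:,:,::-1])
for n in ("top","scene"):
    s=S[n];hsv=cv2.cvtColor(s["img"],cv2.COLOR_RGB2HSV);v=hsv[...,2]
    roi=(345,220,400,275) if n=="top" else (170,255,220,300)
    m=np.zeros(v.shape,np.uint8);x0,y0,x1,y1=roi;m[y0:y1,x0:x1]=(v[y0:y1,x0:x1]<90)
    cs,_=cv2.findContours(m,0,1);k=max(cs,key=cv2.contourArea)[:,0]
    print(n,"ring",cv2.minEnclosingCircle(k),plane(s,[k.mean(0),(k.min(0)+k.max(0))/2],0.012).round(4))
    h,sa=hsv[...,0],hsv[...,1];m=(h>5)&(h<25)&(sa>110)
    roi=(180,140,245,240) if n=="top" else (285,120,390,220)
    x0,y0,x1,y1=roi;mm=np.zeros_like(m);mm[y0:y1,x0:x1]=m[y0:y1,x0:x1]
    print(blobs(mm,3))
E
```

```text
top ring ((384.3148193359375, 253.5), 13.767240524291992) [[ 0.4265 -0.3229  0.012 ]
 [ 0.4266 -0.3234  0.012 ]]
[(array([199.5, 158. ]), [199, 157, 2, 3, 6]), (array([217.8, 159.6]), [217, 159, 3, 2, 5])]
scene ring ((192.5231170654297, 280.62139892578125), 15.029206275939941) [[ 0.4268 -0.3236  0.012 ]
 [ 0.426  -0.3232  0.012 ]]
[(array([365.2, 185.6]), [364, 183, 4, 6, 17]), (array([356.8, 196.2]), [355, 193, 4, 7, 18])]
```

View pics/c1.png

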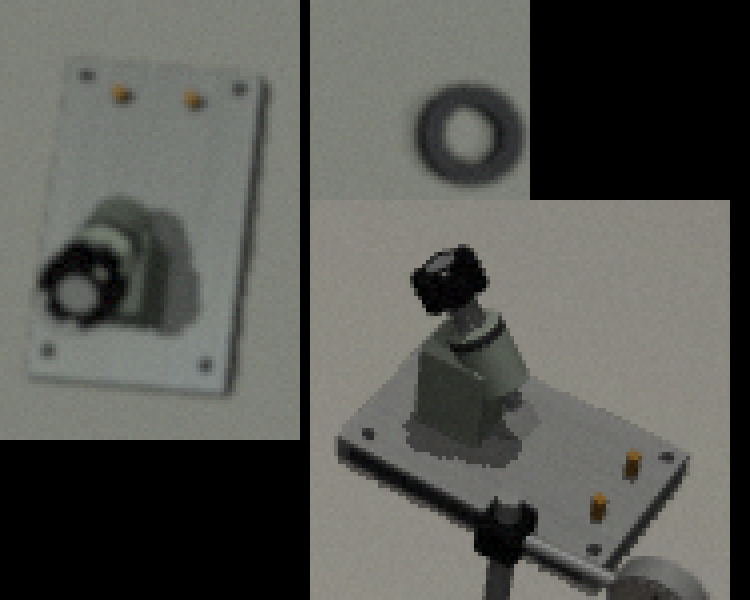

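The crop confirms the dark ring at top (385,253). The pins and the plate's corner screws are clear in both views. Next I'll compute the fixture and knob poses.

Run:
```python
from h import *
S=pickle.load(open("s0.pkl","rb"));T,C=S["top"],S["scene"]
pt=[[199.5,158],[217.8,159.6]];ps=[[365.2,185.6],[356.8,196.2]]
for a,b in zip(pt,ps):print("pin",tri([(T,a),(C,b)]).round(4),plane(T,a,.029).round(4),plane(C,b,.028).round(4))
bt=plane(T,[[191.75,153.75],[229.75,157.25],[182,222.5],[221.25,226.25]],.02);bs=plane(C,[[374.25,184.25],[355.75,207.5],[299.5,178.5]],.02)
print(bt.round(4));print(bs.round(4))
cen=bt.mean(0);ax=(bt[0]+bt[1]-bt[2]-bt[3]);ax/=np.linalg.norm(ax);yaw=np.arctan2(ax[1],ax[0])
print("fix",cen,"yaw",yaw)
x=np.array([np.cos(yaw),np.sin(yaw),0]);y=np.array([-x[1],x[0],0])
P=[tri([(T,a),(C,b)]) for a,b in zip(pt,ps)]
for p in P:print("pin local",(p-cen)@x,(p-cen)@y)
k=tri([(T,[190,206]),(C,[320,139.5])]);print("knob",k.round(4),"local",(k-cen)@x,(k-cen)@y)
for n,z,(t) in (("brass",.012,(298,244)),("case",.02,(357,191)),("stand",.045,(293,152)),("standtip",.185,(296,87))):print(n,plane(T,t,z).round(3))
print("dial",tri([(T,(296,87)),(C,(372,220))]).round(3))
p,Rm=tool();print(p,Rm.round(3).tolist())
```

```text
pin [0.6318 0.0765 0.0306] [[0.6327 0.0772 0.029 ]] [[0.6309 0.0783 0.028 ]]
pin [0.6283 0.0362 0.0314] [[0.6291 0.0368 0.029 ]] [[0.6274 0.0389 0.028 ]]
[[0.6452 0.097  0.02  ]
 [0.6371 0.012  0.02  ]
 [0.491  0.1116 0.02  ]
 [0.4831 0.0263 0.02  ]]
[[0.6457 0.0998 0.02  ]
 [0.6373 0.0137 0.02  ]
 [0.484  0.0275 0.02  ]]
fix [0.56410637 0.06172765 0.02      ] yaw -0.09332573637683259
pin local 0.06605254316736411 0.020979098528559014
pin local 0.06628516260464969 -0.019391610094904345
knob [0.5098 0.069  0.1257] local -0.05475990206440011 0.002154595586996675
brass [[ 0.446 -0.139  0.012]]
case [[ 0.561 -0.267  0.02 ]]
stand [[ 0.641 -0.128  0.045]]
standtip [[ 0.72  -0.132  0.185]]
dial [ 0.715 -0.133  0.193]
[ 0.17704007 -0.52032365  0.23065423] [[0.947, 0.322, -0.0], [0.322, -0.947, 0.001], [0.0, -0.001, -1.0]]
```

```bash
cat >> h.py <<'E'
def delta(pt,Rt):
    p,Rm=tool();d=Rm.T@(np.array(pt)-p)/.15;w=R.from_matrix(Rm.T@Rt).as_rotvec()/np.radians(45)
    print("shift",d.round(3),"turn",w.round(3),"calls",max(abs(d).max(),abs(w).max()).round(2))
def down(yaw): # tool z down, tool x at yaw
    return R.from_euler("xyz",[np.pi,0,yaw]).as_matrix()
E
python3 -m crank '[0.2,-0.07,0,0,0,0.1,-1, 0.4,-0.14,0,0,0,0.2,-1, 0.6,-0.21,0,0,0,0.3,-1, 0.8,-0.28,0,0,0,0.4,-1, 1,-0.35,0,0,0,0.535,-1, 1,-0.35,0,0,0,0.535,-1, 1,-0.35,0,0,0,0.535,-1, 1,-0.35,0,0,0,0.535,-1, 1,-0.35,0,0,0,0.535,-1, 1,-0.35,0,0,0,0.535,-1]' 40
python3 - <<'E'
from h import *
delta([.4266,-.3233,.14],down(-.093))
E
```

```text
t: 1.4
position: [0.3018, -0.4231, 0.2313]
tool_rot: [-3.142, 0.0, -0.093]
ft_force: [0.1, -0.4, 0.2]
width: 0.0855
grip_force: 0.0
shift [ 0.767 -0.74   0.608] turn [-0.  0. -0.] calls 0.77
```

```bash
python3 -m crank '[0.2,-0.2,0.15,0,0,0,-1, 0.4,-0.4,0.3,0,0,0,-1, 0.6,-0.6,0.45,0,0,0,-1, 0.767,-0.74,0.608,0,0,0,-1, 0.767,-0.74,0.608,0,0,0,-1, 0.767,-0.74,0.608,0,0,0,-1, 0.767,-0.74,0.608,0,0,0,-1, 0.767,-0.74,0.608,0,0,0,-1, 0.767,-0.74,0.608,0,0,0,-1, 0.767,-0.74,0.608,0,0,0,-1]' 40
python3 - <<'E'
from h import *
s=robot.snapshot("wrist");im=s["img"];cv2.imwrite("pics/w1.png",im[:,:,::-1])
u=proj(s,[.4266,-.3233,.024])[0];print(u)
g=cv2.cvtColor(im,cv2.COLOR_RGB2GRAY);m=(g<85).astype(np.uint8)
n,l,st,c=cv2.connectedComponentsWithStats(m)
for i in range(1,n):
    if st[i][4]>300:
        print(st[i],c[i])
        if np.hypot(*(c[i]-u))<30:
            cs,_=cv2.findContours((l==i).astype(np.uint8),cv2.RETR_CCOMP,1)
            for k in cs:
                if len(k)>40:
                    for z in (0,.024): print(len(k),z,circle(plane(s,k[:,0],z)[:,:2]))
E
```

```text
t: 2.65
position: [0.4268, -0.323, 0.1403]
tool_rot: [3.141, -0.0, -0.093]
ft_force: [-0.6, 0.1, -0.0]
width: 0.0856
grip_force: 0.0
[280.18471618 203.87049408]
[  0   0  55  17 789] [24.83016477  6.84917617]
[145   0  97  99 941] [208.50690755  58.01700319]
[ 354  116   78   68 3739] [392.84354105 149.03530356]
[ 219  162   91   70 3398] [269.86433196 195.10123602]
254 0 (array([ 0.42716771, -0.31141202]), np.float64(0.0356678851037115))
254 0.024 (array([ 0.43343067, -0.31301682]), np.float64(0.032645305847056695))
84 0 (array([ 0.42473113, -0.32269763]), np.float64(0.013253099890195087))
84 0.024 (array([ 0.43120057, -0.32334607]), np.float64(0.012130001486748483))
[ 66 170  51  52 958] [ 99.065762   190.07515658]
[ 57 185  34  35 668] [ 70.56886228 203.92365269]
[    0   229   560   191 54767] [299.12869063 355.93019519]
[   0  235  121  113 3632] [ 64.16519824 284.5280837 ]
```

View pics/w1.png

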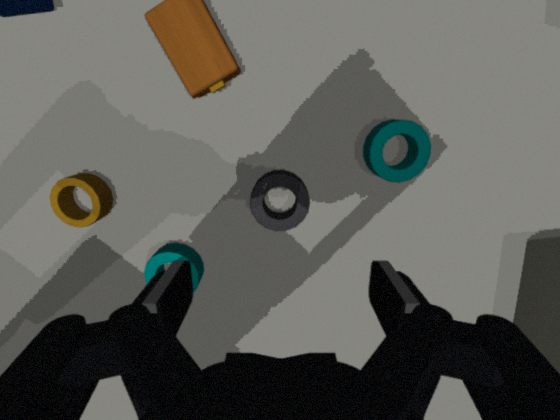

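The wrist view shows the dark ring at (280,200), with teal rings at (398,151) and (174,270) and the brass ring at (82,200).

Run:
```python
from h import *
s=robot.snapshot("wrist");im=s["img"].astype(int)
g=im.sum(2)/3
# edges along column through the ring and row
print(g[160:240:2,280].round().astype(int).tolist());print(g[200,240:322:2].round().astype(int).tolist())
print("teal",plane(s,(174,270),.012))
for (u,v,z) in ((280,170,0),(280,230.5,.024)):print(plane(s,(u,v),z))
print(plane(s,[(250,200),(310,200)],.018))
```

```text
[87, 86, 88, 90, 78, 36, 17, 21, 26, 27, 31, 30, 28, 41, 101, 118, 119, 118, 129, 131, 131, 130, 133, 130, 98, 74, 42, 15, 18, 18, 51, 61, 61, 58, 56, 62, 89, 89, 89, 90]
[91, 88, 91, 77, 76, 51, 56, 57, 54, 55, 55, 45, 49, 88, 100, 128, 132, 130, 131, 129, 131, 130, 132, 123, 119, 116, 120, 109, 27, 30, 35, 32, 38, 35, 35, 123, 97, 97, 113, 89, 89]
teal [[ 0.36445486 -0.21073244  0.012     ]]
[[ 0.45269253 -0.3254168   0.        ]]
[[ 0.40153423 -0.32069692  0.024     ]]
[[ 0.43107078 -0.29619323  0.018     ]
 [ 0.42607653 -0.35020557  0.018     ]]
```

```bash
python3 -m crank '[0,0,0.15,0,0,0,-1, 0,0,0.35,0,0,0,-1, 0,0,0.55,0,0,0,-1, 0,0,0.7,0,0,0,-1, 0,0,0.82,0,0,0,-1, 0,0,0.9,0,0,0,-1, 0,0,0.9,0,0,0,-0.5, 0,0,0.9,0,0,0,0.3, 0,0,0.9,0,0,0,1, 0,0,0.9,0,0,0,1]' 40
python3 - <<'E'
from h import *
robot.snapshot
o=robot.get_obs();print(o["width"],o["grip_force"],o["position"])
delta([.4271,-.05,.2],down(-.093))
E
```

```text
t: 4.0
position: [0.4273, -0.323, 0.0061]
tool_rot: [3.141, -0.001, -0.092]
ft_force: [-0.6, 2.4, 5.5]
width: 0.0524
grip_force: 42.5
0.05242803795572545 42.47931081801653 [ 0.42734602 -0.32299106  0.00607612]
shift [-0.168 -1.811 -1.294] turn [ 0.001 -0.001  0.001] calls 1.81
```

```bash
python3 -m crank '[0,0,-0.2,0,0,0,1, 0,0,-0.45,0,0,0,1, 0,0,-0.7,0,0,0,1, 0,-0.1,-0.9,0,0,0,1, 0,-0.3,-1,0,0,0,1, 0,-0.5,-1,0,0,0,1, 0,-0.7,-1,0,0,0,1, 0,-0.85,-1,0,0,0,1, 0,-1,-1,0,0,0,1, 0,-1,-1,0,0,0,1]' 40
python3 - <<'E'
from h import *
delta([.5,.05,.2],down(-.093))
E
```

```text
t: 5.25
position: [0.4404, -0.1719, 0.1548]
tool_rot: [-3.141, 0.001, -0.09]
ft_force: [0.4, -1.1, -2.9]
width: 0.0527
grip_force: 44.0
shift [ 0.262 -1.51  -0.301] turn [-0.001  0.001  0.003] calls 1.51
```

```bash
python3 -m crank '[-0.05,-0.2,-0.15,0,0,0,1, -0.05,-0.4,-0.3,0,0,0,1, -0.05,-0.6,-0.3,0,0,0,1, -0.05,-0.8,-0.3,0,0,0,1, -0.05,-1,-0.3,0,0,0,1, -0.05,-1,-0.3,0,0,0,1, -0.05,-1,-0.3,0,0,0,1, -0.05,-1,-0.3,0,0,0,1, -0.05,-1,-0.3,0,0,0,1, -0.05,-1,-0.3,0,0,0,1]' 40
python3 - <<'E'
from h import *
delta([.604,.058,.2],down(-.093))
E
```

```text
t: 6.5
position: [0.4472, -0.0239, 0.2001]
tool_rot: [3.142, 0.0, -0.093]
ft_force: [-0.4, -0.1, -3.0]
width: 0.0524
grip_force: 44.1
shift [ 0.99  -0.641  0.   ] turn [ 0.  0. -0.] calls 0.99
```

```bash
python3 -m crank '[0.2,-0.13,0,0,0,0,1, 0.4,-0.26,0,0,0,0,1, 0.6,-0.39,0,0,0,0,1, 0.8,-0.52,0,0,0,0,1, 0.99,-0.64,0,0,0,0,1, 0.99,-0.64,0.15,0,0,0,1, 0.99,-0.64,0.3,0,0,0,1, 0.99,-0.64,0.4,0,0,0,1, 0.99,-0.64,0.4,0,0,0,1, 0.99,-0.64,0.4,0,0,0,1]' 40
python3 - <<'E'
from h import *
s=robot.snapshot("wrist");cv2.imwrite("pics/w2.png",s["img"][:,:,::-1]);pickle.dump(s,open("w2.pkl","wb"))
print(robot.get_obs()["position"])
print(proj(s,[[.6318,.0775,.036],[.628,.0375,.036]]))
hsv=cv2.cvtColor(s["img"],cv2.COLOR_RGB2HSV);h,sa=hsv[...,0],hsv[...,1]
print(blobs((h>8)&(h<25)&(sa>110),15))
E
```

```text
t: 7.75
position: [0.6046, 0.0583, 0.141]
tool_rot: [3.142, -0.001, -0.093]
ft_force: [1.0, -1.0, -3.3]
width: 0.0529
grip_force: 44.1
[0.60471169 0.05833567 0.14128858]
[[253.77866983 178.10113742]
 [302.32373445 178.22498771]]
[(array([254.6, 175.1]), [250, 170, 10, 11, 83]), (array([301.9, 175.1]), [298, 170, 9, 11, 81]), (array([480.2, 319. ]), [454, 302, 47, 42, 973])]
```

View pics/w2.png

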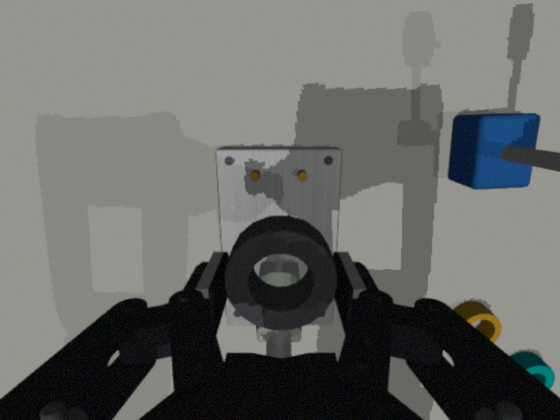

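The pins are at (254.6,175.1) and (301.9,175.1), the front plate screws at (229,160) and (328,160), and the ring is held centred.

Run:
```python
from h import *
s=pickle.load(open("w2.pkl","rb"))
P=plane(s,[[254.6,175.1],[301.9,175.1]],.030);Q=plane(s,[[229,160],[328,160]],.02);print(P.round(4),Q.round(4))
d=P[0]-P[1];yaw=np.arctan2(-d[0],d[1]);d2=Q[0]-Q[1];print(yaw,np.arctan2(-d2[0],d2[1]),np.linalg.norm(d))
x=np.array([np.cos(-.093),np.sin(-.093),0]);nest=P.mean(0)-.0237*x;print("nest",nest)
delta([*(nest-.004*x)[:2],.030],down(-.093))
```

```text
[[0.6332 0.0771 0.03  ]
 [0.6295 0.0373 0.03  ]] [[0.6466 0.0988 0.02  ]
 [0.6387 0.0133 0.02  ]]
-0.09212706539375591 -0.09215252526142374 0.039981676553114416
nest [0.60772571 0.05944382 0.03      ]
shift [-0.009 -0.009  0.742] turn [-0.    -0.003  0.001] calls 0.74
```

```bash
python3 -m crank '[-0.01,-0.01,0.15,0,0,0,1, -0.01,-0.01,0.35,0,0,0,1, -0.01,-0.01,0.55,0,0,0,1, -0.01,-0.01,0.68,0,0,0,1, -0.01,-0.01,0.74,0,0,0,1, -0.01,-0.01,0.765,0,0,0,1, 0.005,-0.01,0.765,0,0,0,1, 0.015,-0.01,0.765,0,0,0,1, 0.025,-0.01,0.765,0,0,0,1, 0.03,-0.01,0.765,0,0,0,1]' 40
python3 - <<'E'
from h import *
print(robot.get_obs()["ft_force"])
s=robot.snapshot("wrist");cv2.imwrite("pics/w3.png",cv2.resize(s["img"][120:400,160:400],None,fx=2,fy=2)[:,:,::-1])
E
```

```text
t: 9.05
position: [0.6077, 0.0597, 0.0261]
tool_rot: [3.141, 0.002, -0.092]
ft_force: [-7.1, 0.0, 5.6]
width: 0.053
grip_force: 44.9
[-7.14874538  0.01215402  5.62635274]
```

View pics/w3.png

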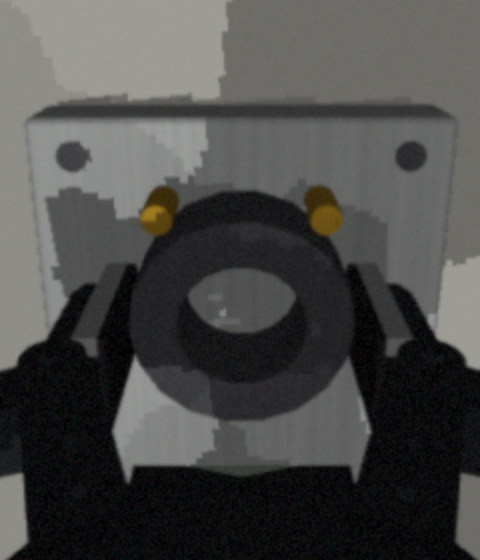

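The ring touches both pins at (158,210) and (323,210) in the crop, and the wrist force is -7 N in x and +5.6 N in z. I'll release it and rise.

```bash
python3 -m crank '[0,0,0,0,0,0,0.2, 0,0,0,0,0,0,-0.4, 0,0,0,0,0,0,-1, 0,0,0,0,0,0,-1, 0,0,-0.1,0,0,0,-1, 0,0,-0.3,0,0,0,-1, 0,0,-0.55,0,0,0,-1, 0,0,-0.8,0,0,0,-1, 0,0,-1,0,0,0,-1, 0,0,-1,0,0,0,-1]' 40
python3 - <<'E'
from h import *
print(robot.get_obs()["joint_positions"].round(3))
T=robot.snapshot("top");S=robot.snapshot("scene");pickle.dump((T,S),open("s1.pkl","wb"))
n=np.array([.6077,.0594,.02]);ps=pickle.load(open("s0.pkl","rb"))
W=robot.snapshot("wrist");print(proj(W,n+[0,0,.024]),proj(S,n+[0,0,.012]))
g=cv2.cvtColor(S["img"],cv2.COLOR_RGB2GRAY)
cv2.imwrite("pics/p4.png",np.hstack([cv2.resize(W["img"],(480,360))[:,:,::-1],cv2.resize(S["img"][115:215,290:380],(324,360),interpolation=3)[:,:,::-1]])[:, :800])
E
```

```text
t: 10.35
position: [0.6106, 0.0595, 0.1795]
tool_rot: [-3.142, -0.007, -0.092]
ft_force: [0.2, 0.5, -0.9]
width: 0.0854
grip_force: 0.0
[-0.085  0.404  1.457  0.     1.273  1.579]
[[280.22684258 199.871313  ]] [[352.89529801 186.00747163]]
```

View pics/p4.png

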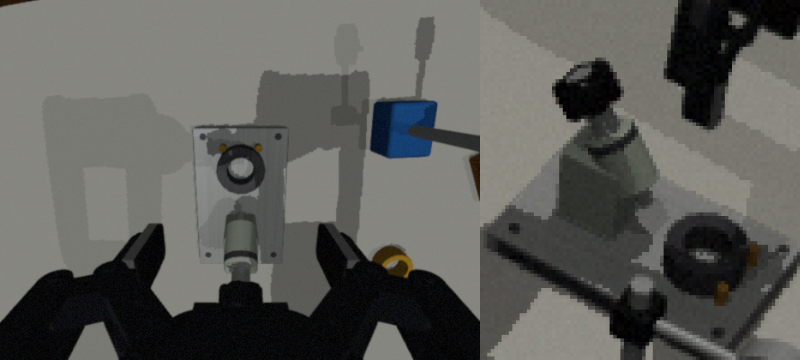

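The ring lies in the nest against both pins: wrist crop (241,168), pins at (222,148) and (258,148). Next I'll line the tool up with the screw axis.

```bash
cat >> h.py <<'E'
x_=np.array([np.cos(-.0925),np.sin(-.0925),0]);y_=np.array([-x_[1],x_[0],0]);F=np.array([.6077,.0594,0])-.045*x_
c35,s35=np.cos(np.radians(35)),np.sin(np.radians(35))
A=-s35*x_+c35*np.array([0,0,1]) # screw axis up
E1=c35*x_+s35*np.array([0,0,1]) # in-plane, outward/up
def knobR(psi): # tool z=-A, tool x = E1 rotated by psi about tool z (clockwise from above +)
    z=-A;y0=np.cross(z,E1);x=np.cos(psi)*E1+np.sin(psi)*y0
    return np.c_[x,np.cross(z,x),z]
E
python3 - <<'E'
from h import *
K=F-.0545*x_+[0,0,.126];print(F,K,A)
delta(K+.10*A,knobR(0))
E
```

```text
[0.56289238 0.06355657 0.        ] [0.50862537 0.06859063 0.126     ] [-0.57112435  0.05298019  0.81915204]
shift [-1.047  0.002 -0.22 ] turn [-0.     0.779  0.   ] calls 1.05
```

```bash
python3 -m crank '[0,0,-0.2,0,0,0,-1, -0.1,0,-0.4,0,0.1,0,-1, -0.3,0,-0.5,0,0.2,0,-1, -0.5,0,-0.5,0,0.35,0,-1, -0.7,0,-0.5,0,0.5,0,-1, -0.85,0,-0.4,0,0.6,0,-1, -1,0,-0.3,0,0.7,0,-1, -1,0,-0.25,0,0.779,0,-1, -1,0,-0.22,0,0.779,0,-1, -1,0,-0.22,0,0.779,0,-1]' 40
python3 - <<'E'
from h import *
print(robot.get_obs()["joint_positions"].round(3))
s=robot.snapshot("wrist");pickle.dump(s,open("w5.pkl","wb"))
K=F-.0545*x_+[0,0,.126];print(proj(s,[K+.011*A,K,K-.011*A,K-.03*A]))
cv2.imwrite("pics/w5.png",s["img"][:,:,::-1]);delta(K+.10*A,knobR(0))
E
```

```text
t: 11.75
position: [0.4595, 0.0733, 0.208]
tool_rot: [3.142, -0.61, -0.093]
ft_force: [0.7, 0.2, 0.7]
width: 0.0855
grip_force: 0.0
[-0.074 -0.191  2.236 -0.023  0.487  1.607]
[[280.15193294 222.80979267]
 [280.1661669  218.31375916]
 [280.17926208 214.17840597]
 [280.19957132 207.76675379]]
shift [-0.05   0.001 -0.029] turn [ 0. -0. -0.] calls 0.05
```

View pics/w5.png

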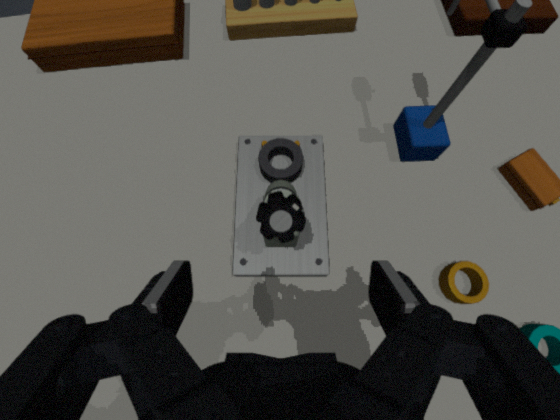

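The knob is at (281,217), against a predicted (280,221). I'll measure its centre and lobe angles on the knob's top plane.

Run:
```python
from h import *
s=pickle.load(open("w5.pkl","rb"));im=s["img"];K=F-.0545*x_+[0,0,.126]
def pl(uv,h):
    o,D=ray(s,uv);P=o+D*(((K+h*A-o)@A)/(D@A))[:,None];d=P-K;y0=np.cross(-A,E1);return np.c_[d@E1,d@y0]*1000
g=cv2.cvtColor(im,cv2.COLOR_RGB2GRAY);m=np.zeros_like(g);m[185:250,248:315]=(g[185:250,248:315]<50)
n,l,st,c=cv2.connectedComponentsWithStats(m);i=1+np.argmax(st[1:,4]);print(st[i],c[i])
cs,_=cv2.findContours((l==i).astype(np.uint8),0,1);k=max(cs,key=cv2.contourArea)[:,0]
P=pl(k,.005);(cc,r)=cv2.minEnclosingCircle(P.astype(np.float32));print("centre mm(E1,y0)",cc,r,circle(P))
d=P-cc;th=np.degrees(np.arctan2(d[:,1],d[:,0]));rr=np.hypot(*d.T)
b=[(a,rr[abs((th-a+180)%360-180)<5].max().round(1)) for a in range(-180,180,10)];print(b)
f=np.abs(np.angle(np.sum((rr-rr.mean())*np.exp(6j*np.radians(th)))));print("lobe dir mod60",np.degrees(np.angle(np.sum((rr-rr.mean())*np.exp(6j*np.radians(th)))))/6)
cv2.imwrite("pics/w5c.png",cv2.resize(im[180:255,240:320],(800-160,600),interpolation=3)[:,:,::-1])
```

```text
[ 256  189   50   58 1584] [280.53914141 218.37563131]
centre mm(E1,y0) (1.5114129781723022, 1.6892375946044922) 26.09775733947754 (array([1.41344898, 0.37482958]), np.float64(21.35102540932265))
[(-180, np.float64(23.3)), (-170, np.float64(24.0)), (-160, np.float64(25.4)), (-150, np.float64(26.1)), (-140, np.float64(22.9)), (-130, np.float64(21.3)), (-120, np.float64(21.0)), (-110, np.float64(19.9)), (-100, np.float64(19.8)), (-90, np.float64(21.3)), (-80, np.float64(21.3)), (-70, np.float64(21.4)), (-60, np.float64(21.8)), (-50, np.float64(22.1)), (-40, np.float64(19.3)), (-30, np.float64(25.2)), (-20, np.float64(26.1)), (-10, np.float64(22.8)), (0, np.float64(22.2)), (10, np.float64(25.3)), (20, np.float64(24.9)), (30, np.float64(23.5)), (40, np.float64(20.6)), (50, np.float64(19.8)), (60, np.float64(18.2)), (70, np.float64(17.6)), (80, np.float64(17.7)), (90, np.float64(18.5)), (100, np.float64(18.7)), (110, np.float64(18.9)), (120, np.float64(19.0)), (130, np.float64(18.8)), (140, np.float64(20.9)), (150, np.float64(24.8)), (160, np.float64(26.1)), (170, np.float64(24.5))]
lobe dir mod60 -22.22725304173545
```

View pics/w5c.png

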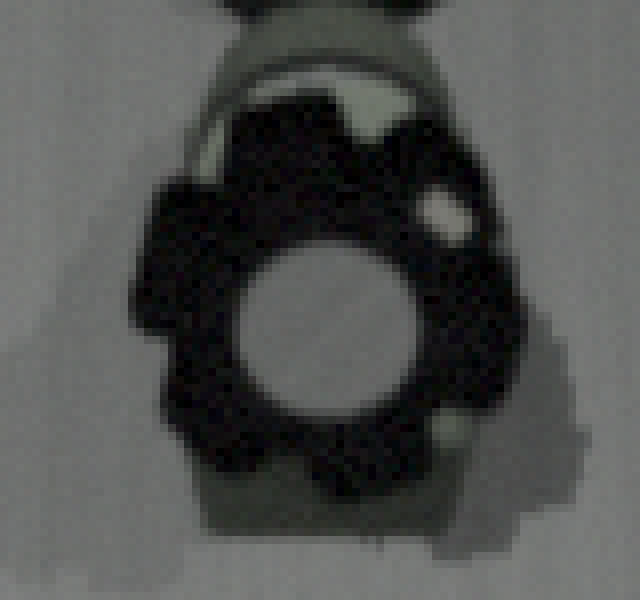

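Crop view: the cap centre is at (326,328) and the white mark at (445,217), i.e. full-image (280.75,221) and (295.6,207.1). The mark sits on a lobe about 45° clockwise of fixture +x.

Run:
```python
from h import *
s=pickle.load(open("w5.pkl","rb"));K=F-.0545*x_+[0,0,.126];y0=np.cross(-A,E1)
o,D=ray(s,[(280.75,221),(295.6,207.1)]);P=o+D*(((K+.011*A-o)@A)/(D@A))[:,None]
d=(P-K)@np.c_[E1,y0]*1000;print(d);v=d[1]-d[0];phi=np.degrees(np.arctan2(v[1],v[0]));print("phi",phi,np.hypot(*v))
Kn=K+E1*d[0,0]/1000+y0*d[0,1]/1000;print(Kn, (Kn-F)@x_,(Kn-F)@y_)
psi=np.radians(phi-90);np.save("kn.npy",np.r_[Kn,psi])
print("psi",psi)
delta(Kn+.05*A,knobR(psi))
```

```text
[[ 1.51881725  0.47273048]
 [13.00184353 12.04329562]]
phi 45.21756191768094 16.30146834041427
[0.50982053 0.068005   0.12687116] -0.053255857742263366 -0.00047273048304446834
psi -0.7816009916069631
shift [-0.04   0.004  0.304] turn [ 0.    -0.    -0.995] calls 1.0
```

```bash
python3 -m crank '[-0.01,0,0,0,0,-0.15,-1, -0.02,0,0,0,0,-0.35,-1, -0.03,0,0.05,0,0,-0.55,-1, -0.04,0,0.1,0,0,-0.75,-1, -0.04,0,0.15,0,0,-0.9,-1, -0.04,0,0.2,0,0,-0.995,-1, -0.04,0,0.25,0,0,-0.995,-1, -0.04,0,0.3,0,0,-0.995,-1, -0.04,0,0.3,0,0,-0.995,-1, -0.04,0,0.3,0,0,-0.995,-1]' 40
python3 - <<'E'
from h import *
print(robot.get_obs()["joint_positions"].round(3))
k=np.load("kn.npy");delta(k[:3]-.016*A,knobR(k[3]))
E
```

```text
t: 13.05
position: [0.4801, 0.0715, 0.1681]
tool_rot: [2.683, -0.42, 0.788]
ft_force: [-0.7, 0.3, -1.0]
width: 0.0852
grip_force: 0.0
[-0.075 -0.078  2.269 -0.03   0.34   0.832]
shift [0.001 0.007 0.446] turn [ 0.001 -0.001 -0.001] calls 0.45
```

```bash
cat > fk.py <<'E'
import numpy as np
from h import *
from scipy.optimize import least_squares
D=[([-1.44583,.259216,1.535806,0,1.347979,-.202819],[.17704,-.52032,.23065]),([-.085,.404,1.457,0,1.273,1.579],[.6106,.0595,.1795]),([-.074,-.191,2.236,-.023,.487,1.607],[.4595,.0733,.208]),([-.075,-.078,2.269,-.03,.34,.832],[.4801,.0715,.1681])]
def fk(q,p):
    h,L1,L2,Lt,d,e=p
    Rz=R.from_euler("z",q[0]);Ry=lambda a:R.from_euler("y",a)
    x=np.array([0,d,h])+Ry(q[1]).apply([e,0,L1]);R3=Ry(q[1]+q[2]);x=x+R3.apply([0,0,L2])
    Rt=R3*R.from_euler("z",q[3])*Ry(q[4]);x=x+Rt.apply([0,0,Lt]);return Rz.apply(x),(Rz*Rt).apply([0,0,1])
f=lambda p:np.concatenate([fk(q,p)[0]-x for q,x in D]+[[p[5]*.01]])
s=least_squares(f,[.3,.4,.4,.25,.1,0])
P=s.x
if __name__=="__main__":
    print(P.round(4),(s.fun*1000).round(1))
    k=np.load("kn.npy")
    for b in (0.05,.03,.01,0,-.016,-.0245,-.027):
        T=k[:3]+b*A
        g=lambda q:np.r_[(fk(q,P)[0]-T)*10,fk(q,P)[1]+A]
        r=least_squares(g,[-.075,-.078,2.269,-.03,.34]);print(b,r.x.round(3),r.cost)
E
python3 fk.py
```

```text
[0.1348 0.4991 0.3966 0.291  0.1106 0.0258] [-0.1 -0.8  0.8 -1.2 -0.4 -0.3 -2.8  0.6  2.1  3.   0.2 -2.6  0.3]
0.05 [-0.079 -0.086  2.269 -0.023  0.347] 1.764175903183013e-30
0.03 [-0.079 -0.038  2.274 -0.026  0.295] 4.862372821288229e-27
0.01 [-0.08   0.01   2.276 -0.03   0.244] 5.300420941526691e-22
0 [-0.08   0.035  2.276 -0.033  0.22 ] 1.5865187044445307e-19
-0.016 [-0.08   0.074  2.275 -0.039  0.182] 1.8822354087739504e-30
-0.0245 [-0.08   0.095  2.274 -0.043  0.162] 1.0538327543822382e-29
-0.027 [-0.08   0.101  2.273 -0.045  0.156] 6.892924937673791e-29
```

```bash
cat >> h.py <<'E'
def tiltR(psi,deg):
    return R.from_rotvec(np.cross(-A,E1)*-np.radians(deg)).as_matrix()@knobR(psi)
E
python3 - <<'E'
from fk import *
k=np.load("kn.npy");print(tiltR(0,3)[:,2],-A)
for drop in (0,.0103):
  for gd in (.008,.011):
    for deg in (0,2,4,6):
        z=tiltR(0,deg)[:,2];T=k[:3]-drop*A+gd*z
        g=lambda q:np.r_[(fk(q,P)[0]-T)*10,fk(q,P)[1]-z]
        r=least_squares(g,[-.075,-.078,2.269,-.03,.34]);print(drop,gd,deg,r.x.round(3))
E
```

```text
[ 0.52765382 -0.04894766 -0.8480481 ] [ 0.57112435 -0.05298019 -0.81915204]
0 0.008 0 [-0.08   0.054  2.276 -0.036  0.201]
0 0.008 2 [-0.08   0.06   2.25  -0.026  0.255]
0 0.008 4 [-0.081  0.067  2.225 -0.02   0.309]
0 0.008 6 [-0.081  0.074  2.199 -0.016  0.362]
0 0.011 0 [-0.08   0.062  2.276 -0.037  0.193]
0 0.011 2 [-0.08   0.067  2.25  -0.027  0.248]
0 0.011 4 [-0.081  0.074  2.225 -0.02   0.302]
0 0.011 6 [-0.081  0.081  2.2   -0.016  0.355]
0.0103 0.008 0 [-0.08   0.08   2.275 -0.04   0.176]
0.0103 0.008 2 [-0.081  0.085  2.249 -0.028  0.232]
0.0103 0.008 4 [-0.081  0.091  2.224 -0.021  0.286]
0.0103 0.008 6 [-0.081  0.098  2.198 -0.017  0.34 ]
0.0103 0.011 0 [-0.08   0.087  2.274 -0.041  0.169]
0.0103 0.011 2 [-0.081  0.092  2.249 -0.029  0.225]
0.0103 0.011 4 [-0.081  0.098  2.224 -0.022  0.279]
0.0103 0.011 6 [-0.081  0.105  2.198 -0.017  0.332]
```

The wrist's joint 5 would pass its limit at the full 35°, so I'll use a 3° shallower tilt and grip the knob with the finger ends.

Run:
```python
from h import *
k=np.load("kn.npy");Rt=tiltR(k[3],3);delta(k[:3]+.011*Rt[:,2],Rt)
```

```text
shift [-0.002  0.005  0.413] turn [ 0.048 -0.048 -0.001] calls 0.41
```

```bash
python3 -m crank '[0,0,0.08,0.02,-0.02,0,-1, 0,0,0.16,0.048,-0.048,0,-1, 0,0,0.24,0.048,-0.048,0,-1, 0,0.005,0.32,0.048,-0.048,0,-1, 0,0.005,0.39,0.048,-0.048,0,-1, 0,0.005,0.413,0.048,-0.048,0,-1, 0,0.005,0.413,0.048,-0.048,0,-0.2, 0,0.005,0.413,0.048,-0.048,0,0.5, 0,0.005,0.413,0.048,-0.048,0,1, 0,0.005,0.413,0.048,-0.048,0,1]' 30
python3 - <<'E'
from h import *
print(robot.get_obs()["joint_positions"].round(3),robot.get_obs()["ft_force"],robot.get_obs()["ft_torque"])
k=np.load("kn.npy");Rt=tiltR(k[3],3);delta(k[:3]+.011*Rt[:,2],Rt)
s=robot.snapshot("wrist");c=cv2.resize(s["img"][180:330,200:360],(640,600))
S=robot.snapshot("scene");cv2.imwrite("pics/g6.png",np.hstack([c[:,:400] if 0 else cv2.resize(c,(480,450)),cv2.resize(S["img"][100:190,280:344],(320,450))])[:,:,::-1])
E
```

```text
t: 14.3
position: [0.5149, 0.0685, 0.1179]
tool_rot: [2.728, -0.386, 0.772]
ft_force: [-4.7, 5.1, 3.8]
width: 0.0395
grip_force: 29.2
[-0.078  0.096  2.229 -0.025  0.259  0.825] [-4.73888399  5.13330408  3.81510239] [0.72629823 0.52871103 0.42163947]
shift [-0.002  0.007  0.005] turn [-0.002 -0.001  0.   ] calls 0.01
```

View pics/g6.png

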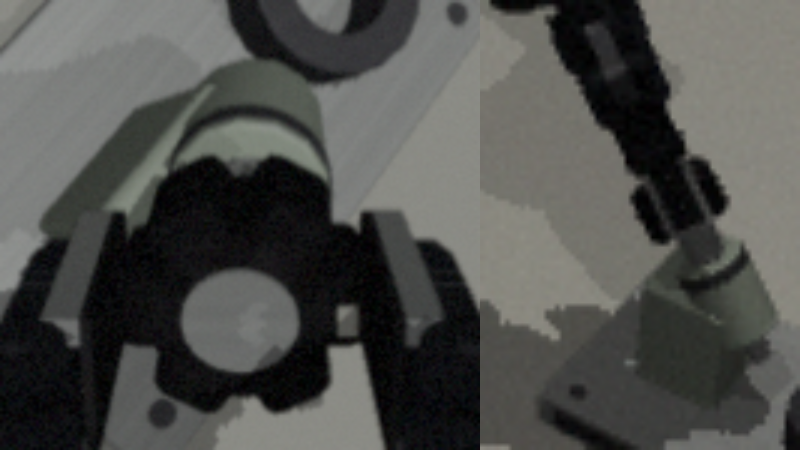

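Gripped on opposite lobes: opening 39.5 mm, finger pads at crop (110,300) and (365,300), white mark by the right pad. Now I'll turn back.

```bash
python3 -m crank '[0,0,0,0,0,-0.1,1, 0,0,0,0,0,-0.22,1, 0,0,0,0,0,-0.34,1, 0,0,0,0,0,-0.46,1, 0,0,0,0,0,-0.58,1, 0,0,0,0,0,-0.7,1, 0,0,0,0,0,-0.82,1, 0,0,0,0,0,-0.92,1, 0,0,0,0,0,-1,1, 0,0,0,0,0,-1,1]' 30
python3 -m crank '[0,0,0,0,0,-0.1,1, 0,0,0,0,0,-0.2,1, 0,0,0,0,0,-0.3,1, 0,0,0,0,0,-0.42,1, 0,0,0,0,0,-0.54,1, 0,0,0,0,0,-0.66,1, 0,0,0,0,0,-0.76,1, 0,0,0,0,0,-0.82,1, 0,0,0,0,0,-0.82,1, 0,0,0,0,0,-0.82,1]' 30
python3 - <<'E'
from h import *
print(robot.get_obs()["joint_positions"].round(3),robot.get_obs()["ft_force"],robot.get_obs()["ft_torque"])
E
```

```text
t: 15.65
position: [0.5147, 0.0686, 0.1177]
tool_rot: [2.584, -0.003, 1.477]
ft_force: [-5.2, 6.3, 3.0]
width: 0.039
grip_force: 31.1
t: 16.9
position: [0.5146, 0.0685, 0.117]
tool_rot: [2.679, 0.32, 2.043]
ft_force: [0.7, 6.9, -4.4]
width: 0.0393
grip_force: 30.9
[-0.078  0.097  2.229 -0.025  0.259 -0.605] [ 0.70754695  6.8941443  -4.36488495] [0.83370168 0.30051382 0.57410617]
```

```bash
python3 - <<'E'
from h import *
pickle.dump((robot.snapshot("wrist"),robot.snapshot("scene")),open("b.pkl","wb"))
E
python3 -m crank '[0,0,0,0,0,0,-0.8, 0,0,0,0,0,0,-0.8, 0,0,0,0,0,0,-0.8, 0,0,0,0,0,0,-0.8, 0,0,0,0,0,0,-0.8, 0,0,0,0,0,0,-0.8, 0,0,0,0,0,0,-0.8, 0,0,0,0,0,0,-0.8, 0,0,0,0,0,0,-0.8, 0,0,0,0,0,0,-0.8]' 30
python3 - <<'E'
from h import *
w,s=robot.snapshot("wrist"),robot.snapshot("scene")
pickle.dump((w,s),open("a.pkl","wb"));b=pickle.load(open("b.pkl","rb"))
# knob cap: bright blob enclosed by dark, near projected cap centre
kn=np.load("kn.npy")[:3]
for n,v in (("before",b[0]),("after",w)):
    g=cv2.GaussianBlur(cv2.cvtColor(v["img"],cv2.COLOR_RGB2GRAY),(3,3),0)
    u=[proj(v,kn+(.011-h)*A)[0].round(1) for h in (0,.0085)];print(n,u,g[int(u[0][1]),int(u[0][0])])
    m=np.zeros_like(g);x,y=u[0].astype(int);sl=(slice(y-50,y+50),slice(x-50,x+50));m[sl]=(g[sl]>60)
    for c,st in blobs(m,150):print(c,st)
d=cv2.absdiff(cv2.cvtColor(b[1]["img"],cv2.COLOR_RGB2GRAY),cv2.cvtColor(s["img"],cv2.COLOR_RGB2GRAY))
print(robot.get_obs()["joint_positions"].round(3),robot.get_obs()["ft_force"])
E
```

```text
t: 18.25
position: [0.5158, 0.0676, 0.1177]
tool_rot: [2.677, 0.322, 2.042]
ft_force: [0.0, -0.7, 0.6]
width: 0.0771
grip_force: 0.0
before [array([279.7, 288. ]), array([280.5, 279. ])] 99
[240.6 245.3] [229, 238, 26, 22, 359]
[320.5 247.4] [311, 238, 18, 19, 193]
[279.7 284.9] [260, 268, 40, 35, 1101]
[287.6 319.7] [236, 293, 93, 45, 2319]
after [array([278.1, 285.4]), array([278.9, 276.4])] 93
[277.9 297.8] [228, 235, 100, 100, 4661]
[278.7 275. ] [261, 258, 37, 34, 994]
[-0.08   0.097  2.228 -0.026  0.258 -0.605] [-0.99372302  0.3841445   0.68516503]
```

The cap moved in the image by what an ~8 mm drop predicts, so the knob clicked down. I'll lower along the screw and regrip.

Run:
```python
from h import *
k=np.load("kn.npy");p,Rm=tool();print((np.arccos(Rm[:,2]@-A))*57.3)
psi=k[3]-np.radians(1.82*45);Rt=tiltR(psi,3)
z=Rm[:,2];delta(k[:3]-.0085*A+.011*z,Rm);delta(k[:3]-.0085*A+.011*Rt[:,2],Rt)
```

```text
3.000984481239801
shift [-0.002  0.     0.057] turn [0. 0. 0.] calls 0.06
shift [-0.002  0.     0.057] turn [ 0. -0.  0.] calls 0.06
```

```bash
python3 -m crank '[0,0,0.02,0,0,0,-0.8, 0,0,0.04,0,0,0,-0.8, 0,0,0.057,0,0,0,-0.8, 0,0,0.057,0,0,0,-0.8, 0,0,0.057,0,0,0,-0.2, 0,0,0.057,0,0,0,0.5, 0,0,0.057,0,0,0,1, 0,0,0.057,0,0,0,1, 0,0,0.057,0,0,0,1, 0,0,0.057,0,0,0,1]' 30
python3 - <<'E'
from h import *
o=robot.get_obs();print(o["joint_positions"].round(3),o["ft_force"],o["ft_torque"])
v=robot.snapshot("wrist");k=np.load("kn.npy")[:3];g=cv2.GaussianBlur(cv2.cvtColor(v["img"],cv2.COLOR_RGB2GRAY),(3,3),0)
u=[proj(v,k+(.011-h)*A)[0].round(1) for h in (0,.0085)];print(u)
x,y=u[1].astype(int);m=np.zeros_like(g);m[y-50:y+50,x-50:x+50]=g[y-50:y+50,x-50:x+50]>60
for b in blobs(m,150):print(b)
E
```

```text
t: 19.6
position: [0.52, 0.0671, 0.1104]
tool_rot: [2.677, 0.322, 2.042]
ft_force: [-4.9, -2.4, 4.5]
width: 0.0397
grip_force: 29.5
[-0.08   0.119  2.228 -0.028  0.236 -0.603] [-4.90454125 -2.4208543   4.54004861] [-0.37930672  0.47592154 -0.25695425]
[array([278.8, 295.9]), array([279.7, 285.8])]
(array([240.4, 243.2]), [229, 235, 28, 24, 412])
(array([279.5, 284.1]), [260, 267, 40, 35, 1126])
(array([285.4, 318.1]), [236, 293, 93, 42, 2252])
```

```bash
python3 -m crank '[0,0,0,0,0,0.1,1, 0,0,0,0,0,0.22,1, 0,0,0.001,0,0,0.34,1, 0,0,0.001,0,0,0.46,1, 0,0,0.002,0,0,0.58,1, 0,0,0.002,0,0,0.7,1, 0,0,0.003,0,0,0.82,1, 0,0,0.003,0,0,0.92,1, 0,0,0.003,0,0,1,1, 0,0,0.003,0,0,1,1]' 30
python3 -m crank '[0,0,0,0,0,0.1,1, 0,0,0,0,0,0.22,1, 0,0,0.001,0,0,0.34,1, 0,0,0.001,0,0,0.46,1, 0,0,0.002,0,0,0.58,1, 0,0,0.002,0,0,0.7,1, 0,0,0.003,0,0,0.82,1, 0,0,0.003,0,0,0.92,1, 0,0,0.003,0,0,1,1, 0,0,0.003,0,0,1,1]' 30
python3 - <<'E'
from h import *
o=robot.get_obs();print(o["joint_positions"].round(3),o["ft_force"],o["ft_torque"])
E
```

```text
t: 20.9
position: [0.5199, 0.067, 0.1097]
tool_rot: [2.589, -0.077, 1.354]
ft_force: [-5.3, -2.1, 3.3]
width: 0.0399
grip_force: 30.5
t: 22.15
position: [0.5198, 0.0673, 0.1089]
tool_rot: [2.786, -0.437, 0.628]
ft_force: [-4.1, -1.5, 1.5]
width: 0.0395
grip_force: 30.1
[-0.08   0.123  2.228 -0.028  0.234  0.968] [-4.12140598 -1.47526024  1.49209409] [-0.01914325  0.67774849 -0.12414388]
```

```bash
python3 -m crank '[0,0,0,0,0,0.1,1, 0,0,0,0,0,0.22,1, 0,0,0.001,0,0,0.34,1, 0,0,0.001,0,0,0.46,1, 0,0,0.002,0,0,0.58,1, 0,0,0.002,0,0,0.7,1, 0,0,0.003,0,0,0.82,1, 0,0,0.003,0,0,0.92,1, 0,0,0.003,0,0,1,1, 0,0,0.003,0,0,1,1]' 30
python3 -m crank '[0,0,0,0,0,0.1,1, 0,0,0,0,0,0.2,1, 0,0,0.001,0,0,0.3,1, 0,0,0.001,0,0,0.4,1, 0,0,0.002,0,0,0.5,1, 0,0,0.002,0,0,0.6,1, 0,0,0.003,0,0,0.68,1, 0,0,0.003,0,0,0.74,1, 0,0,0.003,0,0,0.76,1, 0,0,0.003,0,0,0.76,1]' 30
python3 - <<'E'
from h import *
o=robot.get_obs();p,Rm=tool();print(o["joint_positions"].round(3),o["ft_force"],o["ft_torque"],Rm.T@o["ft_torque"])
v=robot.snapshot("wrist");k=np.load("kn.npy")[:3];im=v["img"]
# white mark
g=cv2.cvtColor(im,cv2.COLOR_RGB2GRAY);u=proj(v,k+(.011-.0103)*A)[0];print(u)
x,y=u.astype(int);m=np.zeros_like(g);m[y-50:y+50,x-60:x+60]=cv2.GaussianBlur(g,(3,3),0)[y-50:y+50,x-60:x+60]>60
for b in blobs(m,15):print(b)
E
```

```text
t: 23.4
position: [0.5201, 0.0679, 0.1084]
tool_rot: [-3.052, -0.55, -0.261]
ft_force: [-2.3, 5.4, -2.6]
width: 0.0391
grip_force: 30.6
t: 24.65
position: [0.5206, 0.0681, 0.1085]
tool_rot: [-2.743, -0.401, -0.913]
ft_force: [-5.3, 7.3, 0.1]
width: 0.0392
grip_force: 31.9
[-0.078  0.125  2.228 -0.027  0.231  2.348] [-5.30132147  7.26613869  0.1027377 ] [1.54865714 0.15405931 0.95299484] [ 1.13074804e+00 -1.43236910e+00  2.94127168e-05]
[281.36538672 286.42508163]
(array([231.9, 253.4]), [221, 236, 32, 58, 845])
(array([315. , 244.1]), [307, 236, 17, 18, 174])
(array([336.7, 240.2]), [330, 236, 11, 14, 80])
(array([334.4, 268.9]), [326, 250, 15, 45, 329])
(array([281.5, 284.8]), [263, 268, 38, 34, 1042])
(array([317.8, 283.4]), [315, 279, 7, 10, 63])
(array([280.1, 320.3]), [228, 293, 105, 43, 2603])
```

```bash
python3 -m crank '[0,0,0,0,0,0.04,1, 0,0,0,0,0,0.08,1, 0,0,0,0,0,0.08,1, 0,0,0,0,0,0.04,1, 0,0,0,0,0,0.04,-0.2, 0,0,0,0,0,0.04,-1, 0,0,0,0,0,0.04,-1, 0,0,-0.1,0,0,0.04,-1, 0,0,-0.3,0,0,0.04,-1, 0,0,-0.6,0,0,0.04,-1]' 30
python3 - <<'E'
from h import *
o=robot.get_obs();print(o["joint_positions"].round(3))
s=robot.snapshot("wrist");k=np.load("kn.npy")[:3];K=k-.0103*A;y0=np.cross(-A,E1);g=cv2.GaussianBlur(cv2.cvtColor(s["img"],cv2.COLOR_RGB2GRAY),(3,3),0)
u=proj(s,K+.011*A)[0];print(u);x,y=u.astype(int);m=np.zeros_like(g);m[y-40:y+40,x-40:x+40]=g[y-40:y+40,x-40:x+40]>60
for c,st in blobs(m,12):
    o_,D=ray(s,c);P=o_+D[0]*(((K+.011*A-o_)@A)/(D[0]@A));d=(P-K)*1000;e,f=d@E1,d@y0
    print(c,st[4],round(e,1),round(f,1),"ang",np.arctan2(f,e).round(3),np.hypot(e,f).round(1))
S=robot.snapshot("scene");T=robot.snapshot("top");a=pickle.load(open("s1.pkl","rb"))
g=lambda i:cv2.cvtColor(i["img"],cv2.COLOR_RGB2GRAY)
n=np.array([.6077,.0594,.032])
for V,B in ((S,a[1]),(T,a[0])):
    x,y=proj(V,n)[0].astype(int);q=[(g(z)[y-14:y+14,x-14:x+14]<60) for z in (V,B)];print("ring dark centroid",[ (i.sum(),np.argwhere(i).mean(0).round(1)) for i in q])
E
```

```text
t: 25.95
position: [0.4732, 0.0713, 0.1851]
tool_rot: [-2.731, -0.387, -0.948]
ft_force: [0.5, 0.1, 0.1]
width: 0.0852
grip_force: 0.0
[-0.078 -0.109  2.209 -0.016  0.485  2.371]
[280.1128375 221.6627455]
[267.6 232.8] 2778 0.2 -12.8 ang -1.553 12.8
[307.3 196.7] 622 -0.1 27.2 ang 1.573 27.2
[277.7 190.1] 42 18.4 15.6 ang 0.702 24.1
[280.3 221.3] 441 0.1 0.3 ang 1.224 0.3
[302.2 220.1] 32 -10.6 12.3 ang 2.283 16.3
ring dark centroid [(np.int64(487), array([14.5, 14. ])), (np.int64(504), array([14.7, 14.5]))]
ring dark centroid [(np.int64(317), array([15. , 15.7])), (np.int64(319), array([13. , 16.1]))]
```

The mark is at 2.28 rad, so the knob is home with its cap at the home height. One last check of the ring position.

Run:
```python
from h import *
n=np.array([.6077,.0594,.02])
for nm in ("scene","wrist"):
    s=robot.snapshot(nm);g=cv2.cvtColor(s["img"],cv2.COLOR_RGB2GRAY);x,y=proj(s,n+[0,0,.012])[0].astype(int);r=26
    th=np.linspace(0,2*np.pi,48);out=[]
    m=np.zeros_like(g);m[y-r:y+r,x-r:x+r]=g[y-r:y+r,x-r:x+r]<62
    for c,st in blobs(m,100):print(nm,(x,y),c,st)
    # bounding box of the predicted ring silhouette at the nest
    rim=np.vstack([n+np.c_[.027*np.cos(th),.027*np.sin(th),0*th+z] for z in (0,.024)]);q=proj(s,rim);print("pred box",q.min(0).round(1),q.max(0).round(1))
```

```text
scene (np.int64(352), np.int64(186)) [331.  175.5] [326, 165, 13, 22, 198]
scene (np.int64(352), np.int64(186)) [352.5 186.4] [340, 174, 27, 27, 493]
scene (np.int64(352), np.int64(186)) [334.2 203.5] [326, 194, 24, 18, 229]
pred box [340.7 174. ] [365.3 198.2]
wrist (np.int64(261), np.int64(164)) [261.  162.8] [237, 138, 50, 51, 1618]
pred box [235.3 137.7] [287.4 189.5]
```

The measured ring silhouette matches the nest prediction to about 1 px in the scene view and 2 px in the wrist view, so I'm handing in.

```bash
python3 -c "
from rig import robot
print(robot.hand_in())"
```

```text
the job is handed in; nothing more can be done
None
```

The job is handed in at about 26 s: the ring gauge sits in the nest against both pins, and the knob was turned back until it dropped and then screwed home to about 2.28 rad by the camera; no verdict came back, and I did not re-measure the brass ring, case and stand at the end.

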